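# Find the heavier lens cell and show it to the inspection camera

### The arm

A 7-joint arm with a two-finger parallel gripper is mounted at the origin on a cart in front of the work surface, level with it; the furniture and walls round the work are solid. World frame = base frame: x ahead of the robot, y to its left, z up, the work surface at z = 0. Lengths are in mm, angles in rad, forces in N, time in s.
With the tool pointing down it reaches from about 425 to 875 mm from the base axis. Payload 4.7 kg.
Tool frame: the origin (TCP) lies midway between the tips of the shut fingers; the grasp point (between the pads) lies 19 mm behind it (tcp_to_grasp is the distance from the TCP to the grasp point, in mm); z points along the fingers, x is the direction in which the jaws open and shut, and the axes are right-handed (so a half turn about z gives the same grasp; the last joint's range is limited). The gripper opens to 87 mm and grips with 3 to 60 N. Pads are 19 mm wide; open, the fingers measure 117 mm over their backs; the gripper's body (75 mm by 190 mm) begins 51 mm behind the grasp point.
Start: joints at [-1.158, 0.321, -0.07, 1.45, 0.023, 1.371, -0.057], TCP at [252.432, 599.002, 222.587] pointing down, gripper open.
Joint ranges: [-2.86, 2.86], [-0.3, 2.09], [-1.38, 1.24], [0.06, 2.45], [-1.56, 4.7], [0.09, 2.05], [-2.69, 2.69]. Speed limits (rad/s): [2.57, 2.57, 3.14, 3.14, 3.14, 3.14, 3.14].

### API

Orientations are given as a rotation vector (axis times angle).
In Python, from bench import * gives the robot as it stands.
- The arm moves only by the shell command python3 -m inch 'ROWS' [OPENING] [FORCE]. ROWS is JSON, a list of rows, each an object with "dp": the shift along the tool's x, y, z in m, a list of three; "roll": the turn about the tool's z in degrees. In form: [{"dp": [x, y, z], "roll": roll}, ...]. A call has 1 to 8 rows; each row shifts and turns the pose as measured when the row begins, along the tool's axes as they then stand; what a row does not reach is not made up. A row lasts 1/10 s, in which the tool goes at most 50 mm and 8.59 degrees, less where a joint would pass 70% of its speed; a pose out of reach is approached as far as the arm can. A call is refused whole if a number of a shift passes 0.05 or a number of a turn 8.59, either way. A call with a gripper value outside its range is refused whole. OPENING is the opening in per cent of the stroke, from 0 (shut) to 100 (fully open), set as the call begins (- or left out, the last holds). The fingers move at their own pace and stop on an object; FORCE is the grip in N (left out, the last holds). Time passes only in rows, so rows that do not move let the fingers close. It gives the time, the measured TCP pose, the force and the opening at its end, in the units of the state.
- sense(): the state, without advancing time (a new reading comes with each control period).
- capture(name): name is "scene" or "top"; returns a dict with "frame" (480x640x3 uint8, blue, green, red), "camera_matrix" (3x3 intrinsics, pixels), "T" (4x4, takes a point from camera to world coordinates). Camera axes: x right, y down, z forward; pixel columns grow to the right and rows downward; lengths in mm; the calibration is good to about 2 mm. A picture is of the moment at which its call begins. There is no depth.
- hand_in(): hands the job in, once; it reports no verdict.
The state is a dict: "time_s": time; "qpos": joint angles; "dq": joint speeds; "effort": joint torques, N m; "tool_pos": TCP position; "tcp_rot": TCP orientation; "ft_force": force on the tool from outside, world axes, zero at the start; "wrist_torque": the same for the moment, N m; "width": finger opening in mm.
Only numpy, scipy, OpenCV 4.12 (cv2) and the standard library are available. Lean on these libraries where they do the work, as an engineer would, in place of code of your own. Each camera call takes 0.05 s, during which the arm holds its last target. There are 200 camera calls.

### The job

Two lens cells that look alike stand in the white nest block, and only their weight tells which has the heavy glass: lift the left one a good 5 cm straight up out of its nest for a moment to feel its weight and set it back, then lift the right one in the same way while the left one stands in its nest. Then hold the heavier one upright over the middle of the upward-looking inspection camera, its underside about 5 cm above the camera's window, with the lighter one standing in a nest; the lighter one is never brought to the camera, and the other things on the bench are left where they are. Finish while holding the heavier cell still there: it is not put down or let go.

Things in the scene. Friction and masses are not known exactly. Their poses are not given: they have to be found in the camera images.
- lens_cell_a: one of two lens cells alike in all but mass (one 0.5 to 0.7 kg, the other 0.2 to 0.3 kg; which is which is not told): loose upright aluminium cylinder, 46 mm diameter up to 50 mm height (foot chamfered 3 mm), with a black knurled grip band of that diameter from 29 to 47 mm height, then a 39 mm neck with glass on top, 60 mm high in all. Origin: centre of its underside; z is its axis, up
- lens_cell_b: one of two lens cells alike in all but mass (one 0.5 to 0.7 kg, the other 0.2 to 0.3 kg; which is which is not told): loose upright aluminium cylinder, 46 mm diameter up to 50 mm height (foot chamfered 3 mm), with a black knurled grip band of that diameter from 29 to 47 mm height, then a 39 mm neck with glass on top, 60 mm high in all. Origin: centre of its underside; z is its axis, up
- nest_block: fixed white plastic block, 85 (x) x 205 (y) x 20 mm high, with two round seats 52 mm in diameter and 8 mm deep, 120 mm apart along y. Origin: centre of its underside; its y points to the left nest; it is turned by at most about 0.35 rad
- nest_left (a point): centre of the floor of the left nest as seen from the robot (+y end of the block), 12 mm above the worktop; a seated cell's origin lies here
- nest_right (a point): centre of the floor of the right nest as seen from the robot (-y end of the block), 12 mm above the worktop; a seated cell's origin lies here
- camera_window (a point): centre of the window of the fixed, upward-looking inspection camera, 34.5 mm above the worktop: a grey square base 80 x 80 x 22 mm with a round black collar, 64 mm in diameter, on it, that carries a white light ring and the window; z points up
- vial: clear glass vial with a yellowish cap, 16 dia x 42 mm, loose bystander. Origin: centre of its underside
- well_plate: clear well plate, 86 x 128 x 14 mm, loose bystander. Origin: centre of its underside
- tissue_grinder: glass cup standing in a brown rubber stopper, 41 dia x 95 mm, loose bystander. Origin: centre of its underside
- green_box: green card box, 55 x 75 x 85 mm, loose bystander. Origin: centre of its underside
- calculator: black pocket calculator lying flat, 68 x 118 x 11 mm, loose bystander. Origin: centre of its underside
- petri_dish: clear petri dish, 57 dia x 14 mm, loose bystander. Origin: centre of its underside
Not all that is in view belongs to the job. Leave any blue look-alike of the lens_cell_a alone.

How it is judged:
By the outcome, as a careful person would: the job done as asked, in the order asked, and still so for the second after the job is handed in, while the arm keeps its last pose, push and grip.
It also fails if it takes over 61 s, if anything falls off the work surface, if the arm or the gripper's body presses on something with over 40 N, if the wrist force passes 120 N, or if a joint passes its speed limit or range.

## Working session

There is one attempt and no reset: what is moved stays moved. The work goes in short steps, Python scripts to look and compute and a shell command to move; the robot and the scene stay as the last step left them, time stands still between calls to the robot, and variables do not carry over. Pictures are saved under pics/ and viewed, about 8 in all and at most 12, crops included, and the job is handed in when it is done.

```bash
mkdir -p pics; ls; python3 - <<'E'
from bench import *
import cv2,numpy as np
for n in ("top","scene"):
    c=capture(n); cv2.imwrite(f"pics/{n}0.png",c["frame"]); np.savez(f"{n}0.npz",**c); print(n,c["camera_matrix"].round(1).tolist(),c["T"].round(3).tolist())
s=sense(); print({k:np.round(v,3).tolist() for k,v in s.items()})
E
```

```text
pics
top [[443.6, 0.0, 316.1], [0.0, 443.6, 240.1], [0.0, 0.0, 1.0]] [[-0.002, -0.985, 0.174, 340.824], [-1.0, 0.002, -0.005, 0.516], [0.004, -0.174, -0.985, 1347.26], [0.0, 0.0, 0.0, 1.0]]
scene [[455.1, 0.0, 325.8], [0.0, 455.1, 242.0], [0.0, 0.0, 1.0]] [[0.429, -0.503, 0.75, -342.885], [-0.903, -0.227, 0.365, -440.98], [-0.014, -0.834, -0.552, 745.235], [0.0, 0.0, 0.0, 1.0]]
{'time_s': 0.1, 'qpos': [-1.158, 0.322, -0.07, 1.452, 0.023, 1.371, -0.057], 'dq': [0.001, -0.002, 0.0, -0.004, -0.001, -0.001, 0.0], 'effort': [0.0, -49.257, -0.405, -31.34, -0.064, 0.039, 0.0], 'tool_pos': [252.238, 598.527, 221.566], 'tcp_rot': [2.617, 1.737, -0.002], 'ft_force': [-0.299, -0.158, 0.405], 'wrist_torque': [-0.039, -0.064, -0.017], 'width': 86.948}
```

View pics/top0.png

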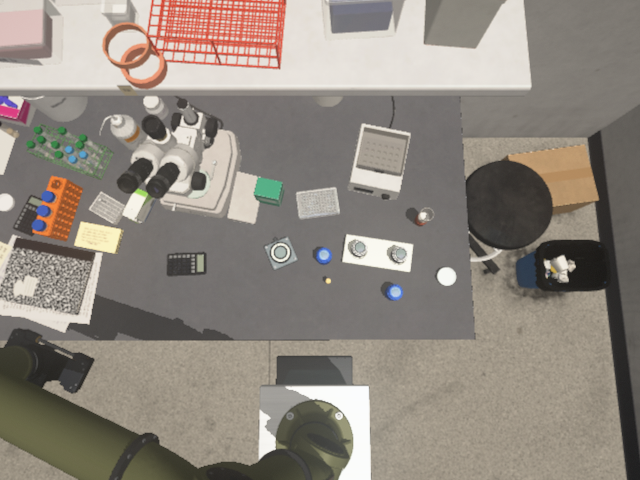

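View pics/scene0.png

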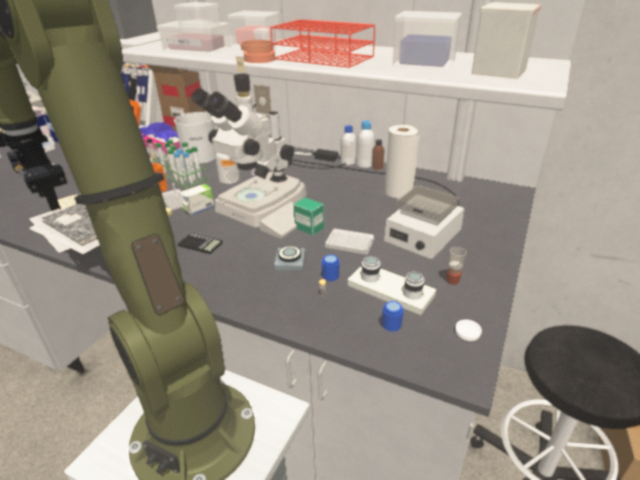

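The top view shows the cells at about (358,247) and (398,254) in the white block. The inspection camera is at (281,252), blue look-alikes at (324,255) and (394,292), and the vial at (327,281). I'll zoom in to refine these.

```bash
cat >h.py <<'E'
import numpy as np,cv2
def ray(c,u,v,z):
    K,T=c["camera_matrix"],c["T"]; d=T[:3,:3]@np.linalg.inv(K)@[u,v,1]; o=T[:3,3]
    return (o+d*(z-o[2])/d[2]).round(1)
def proj(c,p):
    T=c["T"]; q=c["camera_matrix"]@(T[:3,:3].T@(np.array(p)-T[:3,3])); return (q[:2]/q[2]).round(1)
E
python3 - <<'E'
from h import *
f=cv2.imread("pics/top0.png")[220:310,255:425]
cv2.imwrite("pics/z.png",cv2.resize(f,None,fx=4.7,fy=4.7,interpolation=cv2.INTER_CUBIC))
f=cv2.imread("pics/top0.png"); c=dict(np.load("top0.npz"))
h=cv2.cvtColor(f,cv2.COLOR_BGR2HSV)
m=((h[...,1]<40)&(h[...,2]>190)).astype(np.uint8); m[:228]=0;m[280:]=0;m[:,:335]=0;m[:,420:]=0
cs=max(cv2.findContours(m,0,2)[0],key=cv2.contourArea)
r=cv2.minAreaRect(cs);print(r)
b=cv2.boxPoints(r); P=np.array([ray(c,*p,20) for p in b]); print(P,P.mean(0))
for n,z in (((358,247),70),((398,254),70),((281,252),34.5),((324,255),60),((394,292),60)): print(n,ray(c,*n,z))
E
```

```text
((377.8456115722656, 252.71902465820312), (68.76066589355469, 28.313213348388672), 8.61564826965332)
[[ 510.   -83.1   20. ]
 [ 595.8  -97.1   20. ]
 [ 563.6 -303.2   20. ]
 [ 478.4 -287.    20. ]] [ 536.95 -192.6    20.  ]
(358, 247) [ 546.3 -128.    70. ]
(398, 254) [ 525.4 -244.    70. ]
(281, 252) [537.3  99.1  34.5]
(324, 255) [524.3 -28.9  60. ]
(394, 292) [ 416.  -230.5   60. ]
```

View pics/z.png

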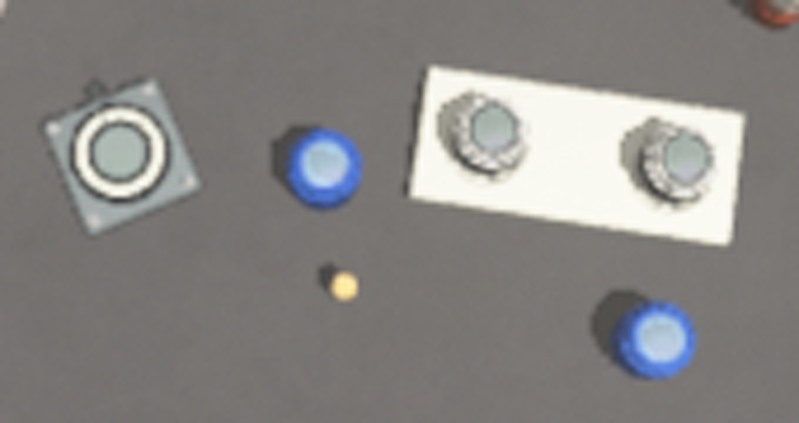

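The crop shows the block corners at zoom pixels (430,67), (745,113), (731,245) and (410,197). The glass tops are at (493,127) and (687,158), and the window centre is at (120,152).

```bash
python3 - <<'E'
from h import *
c=dict(np.load("top0.npz"))
g=lambda u,v,z: ray(c,255+u/4.7-.4,220+v/4.7-.4,z)
P=np.array([g(*p,20) for p in((430,67),(745,113),(731,245),(410,197))])
ctr=P.mean(0); yv=(P[0]+P[3]-P[1]-P[2]); yv/=np.linalg.norm(yv); print("ctr",ctr,"yaw",np.arctan2(-yv[0],yv[1]),np.linalg.norm(P[0]-P[1]),np.linalg.norm(P[0]-P[3]))
print("L",ctr+60*yv,"R",ctr-60*yv)
print("glassL",g(493,127,72),"glassR",g(687,158,72),"win",g(120,152,34.5))
print("blue",g(325,165,60),g(658,340,60),"vial",g(344,287,42))
from bench import sense
from scipy.spatial.transform import Rotation as R
print(R.from_rotvec(sense()["tcp_rot"]).as_matrix().round(3))
E
```

```text
ctr [ 537.05 -192.45   20.  ] yaw -0.1503278645133699 205.4762516691406 85.96423674994149
L [ 546.03573844 -133.12667824   20.        ] R [ 528.06426156 -251.77332176   20.        ]
glassL [ 547.1 -132.1   72. ] glassR [ 527.4 -251.8   72. ] win [537.4 101.7  34.5]
blue [525.2 -28.1  60. ] [ 416.2 -232.3   60. ] vial [450.7 -40.   42. ]
[[ 0.388  0.922 -0.001]
 [ 0.922 -0.388 -0.002]
 [-0.002  0.    -1.   ]]
```

```bash
python3 -m inch '[{"dp":[-0.02,0.02,0],"roll":0},{"dp":[-0.03,0.03,0],"roll":0},{"dp":[-0.03,0.03,0],"roll":0},{"dp":[-0.03,0.03,0],"roll":0},{"dp":[-0.03,0.03,0],"roll":0},{"dp":[-0.03,0.03,0],"roll":0},{"dp":[-0.03,0.03,0],"roll":0},{"dp":[-0.03,0.03,0],"roll":0}]' 100 40
```

```text
time_s: 0.9
tool_pos: [373.5, 291.1, 216.0]
tcp_rot: [2.606, 1.755, -0.015]
ft_force: [0.9, 0.3, -0.3]
width: 87.0
```

```bash
python3 -m inch '[{"dp":[-0.03,0.03,0],"roll":0},{"dp":[-0.03,0.03,0],"roll":0},{"dp":[-0.03,0.03,0],"roll":0},{"dp":[-0.03,0.03,0],"roll":0},{"dp":[-0.03,0.03,0],"roll":0},{"dp":[-0.03,0.03,0],"roll":0},{"dp":[-0.03,0.03,0],"roll":0},{"dp":[-0.03,0.03,0],"roll":0}]'
cat >>h.py <<'E'
from scipy.spatial.transform import Rotation as R
def go(p):
    from bench import sense
    s=sense(); M=R.from_rotvec(s["tcp_rot"]).as_matrix()
    print("pos",np.round(s["tool_pos"],1),"ft",np.round(s["ft_force"],2),"w",round(float(s["width"]),1),"t",s["time_s"],"toolx_yaw",np.degrees(np.arctan2(M[1,0],M[0,0])).round(1),"tilt",M[:2,2].round(3),"q",np.round(s["qpos"],2))
    print("dp mm",(M.T@(np.array(p)-s["tool_pos"])).round(1))
E
python3 -c "
from h import *
go([546.5,-132.7,120])"
```

```text
time_s: 1.7
tool_pos: [506.9, -36.1, 214.9]
tcp_rot: [-2.603, -1.755, 0.014]
ft_force: [0.2, 0.7, -0.5]
width: 86.8
pos [506.9 -36.1 214.9] ft [ 0.16  0.66 -0.48] w 86.8 t 1.7 toolx_yaw 68.0 tilt [-0.009 -0.004] q [-0.51  0.02  0.54  1.82 -0.01  1.32  1.21]
dp mm [-74.1  73.6  94.9]
```

```bash
python3 -m inch '[{"dp":[-0.025,0.025,0.02],"roll":0},{"dp":[-0.025,0.025,0.02],"roll":0},{"dp":[-0.015,0.015,0.02],"roll":0},{"dp":[-0.008,0.008,0.02],"roll":0},{"dp":[0,0,0.01],"roll":0},{"dp":[0,0,0],"roll":0}]'
python3 -c "
from h import *
from bench import capture
go([546.5,-132.7,31])
for n in('top','scene'):
    c=capture(n);f=c['frame']
    u,v=(int(x) for x in proj(c,[546,-133,72]));print(n,u,v)
    cv2.imwrite(f'pics/{n}1.png',cv2.resize(f[v-45:v+45,u-60:u+60],None,fx=4,fy=4,interpolation=2))
a=[cv2.imread(f'pics/{n}1.png') for n in('top','scene')]
cv2.imwrite('pics/c1.png',cv2.resize(np.hstack(a),None,fx=.83,fy=.83))
"
```

```text
time_s: 2.3
tool_pos: [547.4, -143.5, 121.5]
tcp_rot: [2.613, 1.741, -0.017]
ft_force: [-0.5, 0.5, -0.8]
width: 86.9
pos [ 547.4 -143.5  121.5] ft [-0.49  0.5  -0.84] w 86.9 t 2.3 toolx_yaw 67.3 tilt [-0.008 -0.007] q [-0.35  0.25  0.63  1.8  -0.15  1.15  1.51]
dp mm [10.5 -4.6 90.4]
top 359 247
scene 370 259
```

View pics/c1.png

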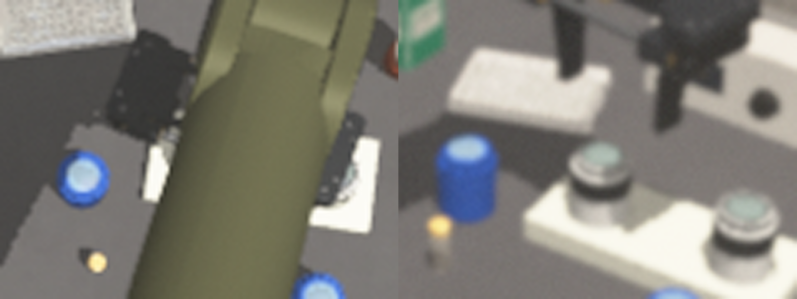

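The arm hides the cells from above. The scene view shows open fingers above and beyond the left cell, with both cells seated. I'll correct the position and then descend.

```bash
python3 -m inch '[{"dp":[0.01,-0.0045,0],"roll":0},{"dp":[0,0,0.01],"roll":0},{"dp":[0,0,0.02],"roll":0},{"dp":[0,0,0],"roll":0}]'
python3 -c "
from h import *
go([546.5,-132.7,31])"
```

```text
time_s: 2.8
tool_pos: [550.8, -126.6, 95.5]
tcp_rot: [2.604, 1.75, -0.0]
ft_force: [-0.6, 0.2, -1.0]
width: 87.3
pos [ 550.8 -126.6   95.5] ft [-0.57  0.16 -1.02] w 87.3 t 2.8 toolx_yaw 67.8 tilt [ 0.002 -0.004] q [-0.36  0.27  0.62  1.84 -0.17  1.08  1.5 ]
dp mm [-7.1 -1.9 64.5]
```

```bash
python3 -m inch '[{"dp":[-0.005,-0.002,0],"roll":0},{"dp":[0,0,0],"roll":0},{"dp":[0,0,0],"roll":0}]'
python3 -c "
from h import *
go([546.5,-132.7,31])"
```

```text
time_s: 3.1
tool_pos: [547.7, -130.0, 97.2]
tcp_rot: [2.601, 1.751, 0.003]
ft_force: [-0.3, 0.5, -0.5]
width: 87.4
pos [ 547.7 -130.    97.2] ft [-0.34  0.54 -0.5 ] w 87.4 t 3.1 toolx_yaw 67.9 tilt [ 0.005 -0.004] q [-0.36  0.26  0.62  1.85 -0.17  1.08  1.51]
dp mm [-2.8 -0.5 66.2]
```

```bash
python3 -m inch '[{"dp":[-0.0025,-0.0005,0.01],"roll":0},{"dp":[0,0,0.015],"roll":0},{"dp":[0,0,0.015],"roll":0},{"dp":[0,0,0.008],"roll":0},{"dp":[0,0,0.003],"roll":0},{"dp":[0,0,0],"roll":0},{"dp":[0,0,0],"roll":0}]'
python3 -c "
from h import *
go([546.5,-132.7,31])"
```

```text
time_s: 3.8
tool_pos: [545.9, -133.0, 41.2]
tcp_rot: [2.602, 1.75, 0.001]
ft_force: [-0.7, 0.0, 1.0]
width: 87.6
pos [ 545.9 -133.    41.2] ft [-0.71  0.    0.96] w 87.6 t 3.8 toolx_yaw 67.8 tilt [ 0.003 -0.004] q [-0.33  0.33  0.6   1.89 -0.22  0.98  1.55]
dp mm [ 0.5  0.4 10.2]
```

```bash
python3 -m inch '[{"dp":[0,0,0.006],"roll":0},{"dp":[0,0,0.003],"roll":0},{"dp":[0,0,0],"roll":0},{"dp":[0,0,0],"roll":0}]'
python3 -m inch '[{"dp":[0,0,0],"roll":0},{"dp":[0,0,0],"roll":0},{"dp":[0,0,0],"roll":0},{"dp":[0,0,0],"roll":0},{"dp":[0,0,0],"roll":0},{"dp":[0,0,0],"roll":0},{"dp":[0,0,0],"roll":0},{"dp":[0,0,0],"roll":0}]' 0 45
python3 -c "
from h import *
go([546.5,-132.7,31])"
```

```text
time_s: 4.2
tool_pos: [547.0, -133.1, 32.5]
tcp_rot: [2.601, 1.75, 0.004]
ft_force: [0.5, 0.7, 0.7]
width: 87.1
time_s: 5.0
tool_pos: [547.5, -133.4, 33.2]
tcp_rot: [2.601, 1.749, 0.006]
ft_force: [-1.3, -1.1, -0.1]
width: 44.9
pos [ 547.5 -133.4   33.2] ft [-1.31 -1.06 -0.1 ] w 44.9 t 5.0 toolx_yaw 67.9 tilt [ 0.007 -0.004] q [-0.32  0.34  0.6   1.9  -0.23  0.96  1.56]
dp mm [ 0.2 -1.2  2.2]
```

```bash
python3 -m inch '[{"dp":[0,0,-0.008],"roll":0},{"dp":[0,0,-0.012],"roll":0},{"dp":[0,0,-0.012],"roll":0},{"dp":[0,0,-0.012],"roll":0},{"dp":[0,0,-0.012],"roll":0},{"dp":[0,0,-0.006],"roll":0},{"dp":[0,0,-0.002],"roll":0},{"dp":[0,0,0],"roll":0}]'
python3 -m inch '[{"dp":[0,0,0],"roll":0},{"dp":[0,0,0],"roll":0},{"dp":[0,0,0],"roll":0}]'
python3 -c "
from h import *
go([547.5,-133.4,34])
from bench import capture,sense
f=[]
for n in range(8): capture('scene'); f.append(sense()['ft_force'])
print(np.round(np.mean(f,0),2)); c=capture('scene'); cv2.imwrite('pics/s2.png',cv2.resize(c['frame'][180:340,260:480],None,fx=3.4,fy=3.4,interpolation=2)); print(np.array(f)[:,2].round(2)); go([547.5,-133.4,34])
"
```

```text
time_s: 5.8
tool_pos: [545.0, -132.3, 101.6]
tcp_rot: [2.603, 1.751, 0.002]
ft_force: [-0.1, -0.4, -5.3]
width: 45.0
time_s: 6.1
tool_pos: [544.1, -132.1, 100.4]
tcp_rot: [2.604, 1.752, -0.001]
ft_force: [0.4, -0.1, -5.5]
width: 44.9
pos [ 544.1 -132.1  100.4] ft [ 0.4  -0.08 -5.49] w 44.9 t 6.1 toolx_yaw 67.8 tilt [ 0.001 -0.003] q [-0.36  0.25  0.62  1.85 -0.16  1.09  1.51]
dp mm [ 0.3  3.5 66.4]
[ 0.   -0.14 -4.95]
[-4.86 -4.58 -4.99 -4.93 -4.84 -5.09 -4.95 -5.33]
pos [ 544.5 -132.2  101. ] ft [-0.51  0.19 -5.87] w 44.7 t 6.55 toolx_yaw 67.8 tilt [ 0.002 -0.003] q [-0.36  0.25  0.62  1.85 -0.16  1.09  1.51]
dp mm [ 0.1  3.  67. ]
```

View pics/s2.png

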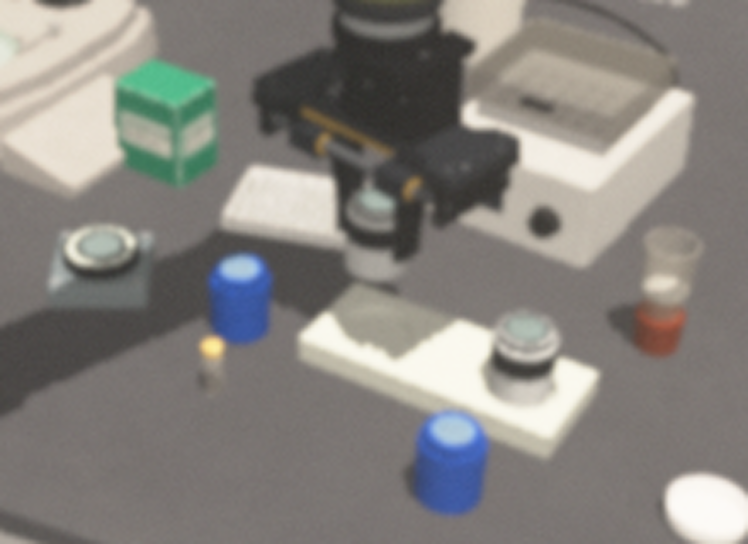

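The left cell hangs upright about 67 mm up, at about 5 N. The right cell is seated. I'll set the left one back.

```bash
python3 -m inch '[{"dp":[0,0.003,0.006],"roll":0},{"dp":[0,0,0.01],"roll":0},{"dp":[0,0,0.012],"roll":0},{"dp":[0,0,0.01],"roll":0},{"dp":[0,0,0.005],"roll":0},{"dp":[0,0,0],"roll":0},{"dp":[0,0,0],"roll":0}]'
python3 -c "
from h import *
go([547.3,-133.3,33.2])"
```

```text
time_s: 7.25
tool_pos: [546.5, -133.3, 52.5]
tcp_rot: [2.605, 1.752, -0.003]
ft_force: [-0.1, -0.9, -4.9]
width: 44.5
pos [ 546.5 -133.3   52.5] ft [-0.07 -0.93 -4.86] w 44.5 t 7.25 toolx_yaw 67.9 tilt [-0.001 -0.003] q [-0.33  0.32  0.61  1.88 -0.21  1.01  1.55]
dp mm [ 0.4  0.7 19.3]
```

```bash
python3 -m inch '[{"dp":[0,0,0.006],"roll":0},{"dp":[0,0,0.006],"roll":0},{"dp":[0,0,0.003],"roll":0},{"dp":[0,0,0.001],"roll":0},{"dp":[0,0,0],"roll":0}]'
python3 -c "
from h import *
go([547.3,-133.3,33.2])"
```

```text
time_s: 7.75
tool_pos: [547.4, -133.4, 36.0]
tcp_rot: [2.604, 1.752, -0.001]
ft_force: [0.5, -0.7, -5.0]
width: 44.7
pos [ 547.4 -133.4   36. ] ft [ 0.46 -0.72 -5.04] w 44.7 t 7.75 toolx_yaw 67.9 tilt [ 0.001 -0.003] q [-0.32  0.34  0.6   1.89 -0.23  0.97  1.56]
dp mm [ 0.  -0.2  2.8]
```

```bash
python3 -m inch '[{"dp":[0,0,0.0015],"roll":0},{"dp":[0,0,0.0015],"roll":0},{"dp":[0,0,0.001],"roll":0},{"dp":[0,0,0],"roll":0}]'
python3 -c "
from h import *
go([547.3,-133.3,33.2])"
```

```text
time_s: 8.15
tool_pos: [548.2, -133.6, 33.6]
tcp_rot: [2.604, 1.752, 0.002]
ft_force: [-0.8, 0.5, -5.1]
width: 45.0
pos [ 548.2 -133.6   33.6] ft [-0.84  0.48 -5.05] w 45.0 t 8.15 toolx_yaw 67.9 tilt [ 0.003 -0.002] q [-0.32  0.35  0.6   1.89 -0.23  0.97  1.57]
dp mm [-0.1 -0.9  0.4]
```

```bash
python3 -m inch '[{"dp":[0,-0.001,0.001],"roll":0},{"dp":[0,0,0.001],"roll":0},{"dp":[0,0,0.001],"roll":0},{"dp":[0,0,0],"roll":0}]'
python3 -c "
from h import *
go([547.3,-133.3,33.2])"
```

```text
time_s: 8.55
tool_pos: [548.2, -133.6, 33.3]
tcp_rot: [2.604, 1.751, 0.005]
ft_force: [0.2, 0.2, -5.3]
width: 45.0
pos [ 548.2 -133.6   33.3] ft [ 0.22  0.19 -5.32] w 45.0 t 8.55 toolx_yaw 67.8 tilt [ 0.005 -0.001] q [-0.32  0.35  0.6   1.89 -0.23  0.97  1.57]
dp mm [-0.1 -0.9  0.1]
```

```bash
python3 -m inch '[{"dp":[0,-0.001,0.003],"roll":0},{"dp":[0,0,0.002],"roll":0},{"dp":[0,0,0.002],"roll":0}]'
python3 -c "
from h import *
go([547.3,-133.3,33.2])"
```

```text
time_s: 8.85
tool_pos: [548.3, -133.7, 33.2]
tcp_rot: [2.606, 1.752, 0.009]
ft_force: [-6.8, 1.7, 14.4]
width: 44.9
pos [ 548.3 -133.7   33.2] ft [-6.78  1.75 14.39] w 44.9 t 8.85 toolx_yaw 67.8 tilt [0.006 0.002] q [-0.32  0.35  0.6   1.89 -0.24  0.97  1.57]
dp mm [-0.  -1.1 -0. ]
```

It's touching at z = 33.2, the same height as at the grasp, so the cell is seated. I'll release and rise.

```bash
python3 -m inch '[{"dp":[0,0,0],"roll":0},{"dp":[0,0,0],"roll":0},{"dp":[0,0,0],"roll":0},{"dp":[0,0,0],"roll":0},{"dp":[0,0,0],"roll":0},{"dp":[0,0,0],"roll":0}]' 100
python3 -m inch '[{"dp":[0,0,-0.01],"roll":0},{"dp":[0,0,-0.02],"roll":0},{"dp":[0,0,-0.02],"roll":0},{"dp":[0,0,-0.02],"roll":0},{"dp":[0,0,-0.01],"roll":0},{"dp":[0,0,0],"roll":0},{"dp":[0,0,0],"roll":0}]'
python3 -c "
from h import *
go([527.8,-251.8,110])
from bench import capture
c=capture('scene'); cv2.imwrite('pics/s3.png',cv2.resize(c['frame'][180:340,260:480],None,fx=3.4,fy=3.4,interpolation=2))
print(proj(c,[546.5,-133,72]),proj(c,[528,-252,72]))"
```

```text
time_s: 9.45
tool_pos: [550.9, -134.1, 34.3]
tcp_rot: [2.602, 1.75, 0.015]
ft_force: [-0.3, -0.2, 0.4]
width: 82.8
time_s: 10.15
tool_pos: [549.7, -134.4, 119.0]
tcp_rot: [2.603, 1.749, 0.015]
ft_force: [0.9, -0.2, -0.1]
width: 87.1
pos [ 549.7 -134.4  119. ] ft [ 0.88 -0.21 -0.14] w 87.1 t 10.15 toolx_yaw 67.8 tilt [0.011 0.   ] q [-0.36  0.24  0.63  1.82 -0.16  1.12  1.51]
dp mm [-117.    24.     8.7]
[370.6 259.2] [414.3 275.2]
```

View pics/s3.png

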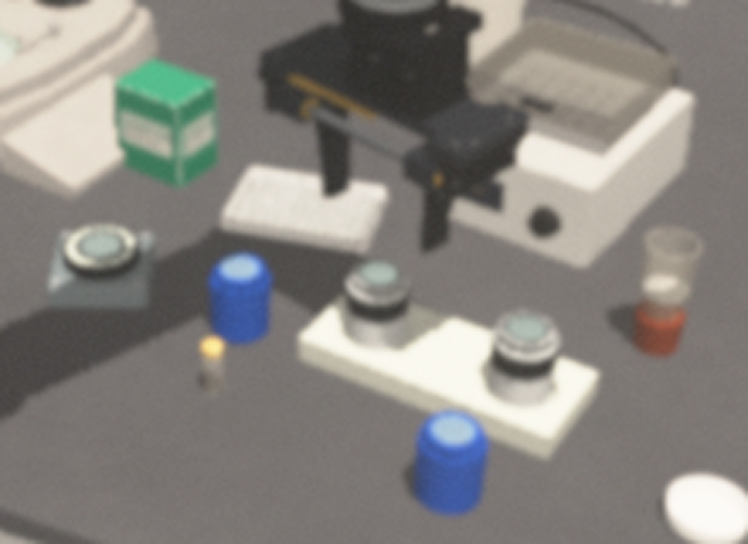

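The left cell stands upright in its nest, with its top at about (371,260) against a predicted (370.6,259.2). Next, the right one.

```bash
python3 -m inch '[{"dp":[-0.015,0.003,0],"roll":0},{"dp":[-0.025,0.005,0],"roll":0},{"dp":[-0.025,0.005,0],"roll":0},{"dp":[-0.02,0.004,0.0],"roll":0},{"dp":[-0.01,0.002,0],"roll":0},{"dp":[-0.003,0,0],"roll":0},{"dp":[0,0,0],"roll":0},{"dp":[0,0,0],"roll":0}]'
python3 -c "
from h import *
go([527.8,-251.8,32.5])"
```

```text
time_s: 11.0
tool_pos: [526.4, -231.0, 111.0]
tcp_rot: [-2.6, -1.756, -0.001]
ft_force: [0.0, 0.1, -0.2]
width: 87.1
pos [ 526.4 -231.   111. ] ft [ 0.    0.14 -0.22] w 87.1 t 11.0 toolx_yaw 68.1 tilt [-0.001  0.004] q [-0.21  0.29  0.68  1.8  -0.2   1.13  1.72]
dp mm [-19.    9.3  78.4]
```

```bash
python3 -m inch '[{"dp":[-0.009,0.005,0],"roll":0},{"dp":[-0.006,0.003,0],"roll":0},{"dp":[-0.003,0,0],"roll":0},{"dp":[0,0,0],"roll":0},{"dp":[0,0,0],"roll":0}]'
python3 -c "
from h import *
go([527.8,-251.8,32.5])"
```

```text
time_s: 11.5
tool_pos: [528.6, -249.6, 110.8]
tcp_rot: [-2.596, -1.761, -0.003]
ft_force: [-0.3, -0.3, 0.7]
width: 87.0
pos [ 528.6 -249.6  110.8] ft [-0.29 -0.26  0.74] w 87.0 t 11.5 toolx_yaw 68.3 tilt [-0.001  0.005] q [-0.18  0.31  0.68  1.77 -0.22  1.14  1.77]
dp mm [-2.6  0.3 78.3]
```

```bash
python3 -m inch '[{"dp":[-0.002,0,0.01],"roll":0},{"dp":[0,0,0.015],"roll":0},{"dp":[0,0,0.015],"roll":0},{"dp":[0,0,0.015],"roll":0},{"dp":[0,0,0.008],"roll":0},{"dp":[0,0,0.003],"roll":0},{"dp":[0,0,0],"roll":0},{"dp":[0,0,0],"roll":0}]'
python3 -c "
from h import *
go([527.8,-251.8,32.5])"
```

```text
time_s: 12.3
tool_pos: [526.2, -249.8, 36.6]
tcp_rot: [-2.593, -1.76, 0.001]
ft_force: [0.1, 0.1, -0.9]
width: 87.0
pos [ 526.2 -249.8   36.6] ft [ 0.14  0.09 -0.95] w 87.0 t 12.3 toolx_yaw 68.4 tilt [-0.005  0.006] q [-0.14  0.4   0.65  1.84 -0.29  1.01  1.82]
dp mm [-1.3  2.3  4.1]
```

```bash
python3 -m inch '[{"dp":[-0.0015,0.0025,0.003],"roll":0},{"dp":[0,0,0.001],"roll":0},{"dp":[0,0,0],"roll":0}]'
python3 -m inch '[{"dp":[0,0,0],"roll":0},{"dp":[0,0,0],"roll":0},{"dp":[0,0,0],"roll":0},{"dp":[0,0,0],"roll":0},{"dp":[0,0,0],"roll":0},{"dp":[0,0,0],"roll":0},{"dp":[0,0,0],"roll":0},{"dp":[0,0,0],"roll":0}]' 0 45
python3 -c "
from h import *
go([527.8,-251.8,32.5])"
```

```text
time_s: 12.6
tool_pos: [529.3, -252.8, 33.8]
tcp_rot: [-2.594, -1.762, -0.002]
ft_force: [-0.6, 0.2, -0.9]
width: 86.9
time_s: 13.4
tool_pos: [529.9, -252.8, 34.6]
tcp_rot: [-2.595, -1.763, -0.004]
ft_force: [-0.3, -0.2, 0.1]
width: 45.1
pos [ 529.9 -252.8   34.6] ft [-0.27 -0.16  0.1 ] w 45.1 t 13.4 toolx_yaw 68.4 tilt [-0.001  0.005] q [-0.13  0.41  0.64  1.83 -0.29  1.    1.83]
dp mm [ 0.2 -2.4  2.1]
```

```bash
python3 -m inch '[{"dp":[0,0,-0.008],"roll":0},{"dp":[0,0,-0.012],"roll":0},{"dp":[0,0,-0.012],"roll":0},{"dp":[0,0,-0.012],"roll":0},{"dp":[0,0,-0.012],"roll":0},{"dp":[0,0,-0.006],"roll":0},{"dp":[0,0,-0.002],"roll":0},{"dp":[0,0,0],"roll":0}]'
python3 -c "
from h import *
go([529.5,-252.5,34.6])
from bench import capture,sense
f=[]
for n in range(10): c=capture('scene'); f.append(sense()['ft_force'])
print(np.round(np.mean(f,0),2)); cv2.imwrite('pics/s4.png',cv2.resize(c['frame'][180:340,260:480],None,fx=3.4,fy=3.4,interpolation=2)); print(np.array(f)[:,2].round(2)); go([529.5,-252.5,34.6])
"
```

```text
time_s: 14.2
tool_pos: [529.7, -253.3, 104.9]
tcp_rot: [-2.596, -1.762, -0.005]
ft_force: [0.0, -0.4, -2.5]
width: 45.1
pos [ 529.7 -253.3  104.9] ft [ 0.03 -0.44 -2.51] w 45.1 t 14.2 toolx_yaw 68.3 tilt [0.    0.005] q [-0.17  0.32  0.68  1.77 -0.23  1.13  1.78]
dp mm [ 0.3 -0.3 70.3]
[-0.08  0.06 -2.09]
[-2.13 -0.76 -1.48 -2.3  -2.11 -2.41 -2.52 -2.55 -2.09 -2.52]
pos [ 529.3 -253.3  104.1] ft [ 1.15 -0.44 -2.52] w 45.0 t 14.7 toolx_yaw 68.3 tilt [-0.001  0.005] q [-0.17  0.32  0.68  1.77 -0.23  1.13  1.78]
dp mm [ 0.5  0.2 69.5]
```

View pics/s4.png

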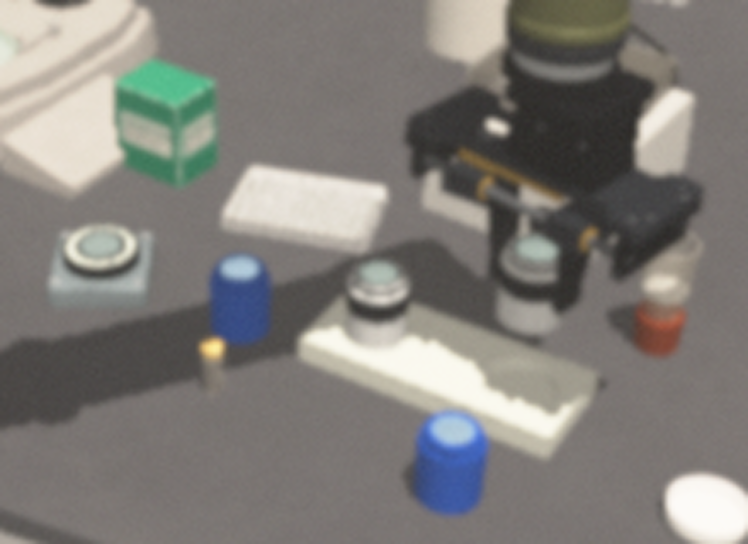

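The right cell, lifted about 70 mm, reads about 2.2 N against 5.0 N, so the left one is the heavy cell and stands in its nest. I'll set the right one back.

```bash
python3 -m inch '[{"dp":[0,0,0.008],"roll":0},{"dp":[0,0,0.012],"roll":0},{"dp":[0,0,0.012],"roll":0},{"dp":[0,0,0.012],"roll":0},{"dp":[0,0,0.006],"roll":0},{"dp":[0,0,0.001],"roll":0},{"dp":[0,0,0],"roll":0}]'
python3 -c "
from h import *
go([529.7,-252.7,34.6])"
```

```text
time_s: 15.4
tool_pos: [527.8, -252.3, 46.5]
tcp_rot: [-2.593, -1.76, 0.001]
ft_force: [-0.1, 0.8, -2.6]
width: 45.0
pos [ 527.8 -252.3   46.5] ft [-0.06  0.8  -2.58] w 45.0 t 15.4 toolx_yaw 68.3 tilt [-0.005  0.006] q [-0.14  0.39  0.65  1.82 -0.28  1.03  1.82]
dp mm [ 0.3  2.  11.9]
```

```bash
python3 -m inch '[{"dp":[0,0.001,0.005],"roll":0},{"dp":[0,0,0.004],"roll":0},{"dp":[0,0,0.002],"roll":0},{"dp":[0,0,0],"roll":0}]'
python3 -c "
from h import *
go([529.7,-252.7,34.6])"
```

```text
time_s: 15.8
tool_pos: [529.7, -253.1, 35.6]
tcp_rot: [-2.594, -1.761, -0.001]
ft_force: [0.7, -0.6, -1.8]
width: 44.5
pos [ 529.7 -253.1   35.6] ft [ 0.68 -0.59 -1.82] w 44.5 t 15.8 toolx_yaw 68.3 tilt [-0.003  0.006] q [-0.13  0.41  0.65  1.83 -0.29  1.01  1.83]
dp mm [ 0.3 -0.2  1. ]
```

```bash
python3 -m inch '[{"dp":[0,0,0.003],"roll":0},{"dp":[0,0,0.002],"roll":0},{"dp":[0,0,0.002],"roll":0}]'
python3 -c "
from h import *
go([529.7,-252.7,34.6])"
```

```text
time_s: 16.1
tool_pos: [530.3, -253.4, 34.6]
tcp_rot: [-2.592, -1.76, -0.005]
ft_force: [-4.9, 2.5, 11.6]
width: 45.0
pos [ 530.3 -253.4   34.6] ft [-4.87  2.45 11.6 ] w 45.0 t 16.1 toolx_yaw 68.3 tilt [-0.002  0.009] q [-0.13  0.41  0.64  1.82 -0.3   1.01  1.83]
dp mm [ 0.4 -0.8  0. ]
```

Seated at the grasp height again. I'll release, rise and head back to the left cell.

```bash
python3 -m inch '[{"dp":[0,0,0],"roll":0},{"dp":[0,0,0],"roll":0},{"dp":[0,0,0],"roll":0},{"dp":[0,0,0],"roll":0},{"dp":[0,0,0],"roll":0},{"dp":[0,0,0],"roll":0}]' 100
python3 -m inch '[{"dp":[0,0,-0.01],"roll":0},{"dp":[0,0,-0.02],"roll":0},{"dp":[0,0,-0.02],"roll":0},{"dp":[0,0,-0.02],"roll":0},{"dp":[0,0,-0.01],"roll":0},{"dp":[0,0,0],"roll":0},{"dp":[0,0,0],"roll":0}]'
python3 -c "
from h import *
go([548,-133.5,110])"
```

```text
time_s: 16.7
tool_pos: [532.3, -254.3, 36.6]
tcp_rot: [-2.595, -1.762, -0.01]
ft_force: [-0.2, -0.5, -0.7]
width: 83.4
time_s: 17.4
tool_pos: [531.5, -255.1, 121.2]
tcp_rot: [-2.596, -1.761, -0.009]
ft_force: [1.1, 0.2, -0.4]
width: 86.6
pos [ 531.5 -255.1  121.2] ft [ 1.13  0.16 -0.4 ] w 86.6 t 17.4 toolx_yaw 68.3 tilt [0.002 0.007] q [-0.17  0.31  0.68  1.75 -0.22  1.16  1.77]
dp mm [119.  -29.7  12.1]
```

```bash
python3 -m inch '[{"dp":[0.015,-0.004,0],"roll":0},{"dp":[0.025,-0.006,0],"roll":0},{"dp":[0.025,-0.006,0],"roll":0},{"dp":[0.02,-0.005,0],"roll":0},{"dp":[0.015,-0.004,0],"roll":0},{"dp":[0.005,-0.002,0],"roll":0},{"dp":[0,0,0],"roll":0},{"dp":[0,0,0],"roll":0}]'
python3 -c "
from h import *
go([548,-133.5,33.2])"
```

```text
time_s: 18.2
tool_pos: [540.5, -144.7, 114.3]
tcp_rot: [-2.593, -1.753, 0.008]
ft_force: [0.3, -0.9, 0.6]
width: 87.0
pos [ 540.5 -144.7  114.3] ft [ 0.3  -0.88  0.58] w 87.0 t 18.2 toolx_yaw 68.1 tilt [-0.01   0.007] q [-0.34  0.25  0.64  1.82 -0.17  1.14  1.54]
dp mm [13.   3.8 81. ]
```

```bash
python3 -m inch '[{"dp":[0.006,0.002,0],"roll":0},{"dp":[0.004,0.001,0],"roll":0},{"dp":[0.001,0,0],"roll":0},{"dp":[0,0,0],"roll":0},{"dp":[0,0,0],"roll":0}]'
python3 -c "
from h import *
go([548,-133.5,33.2])"
```

```text
time_s: 18.7
tool_pos: [547.5, -138.4, 114.0]
tcp_rot: [-2.598, -1.747, 0.009]
ft_force: [0.1, 0.6, 0.3]
width: 87.1
pos [ 547.5 -138.4  114. ] ft [0.14 0.65 0.26] w 87.1 t 18.7 toolx_yaw 67.8 tilt [-0.011  0.005] q [-0.35  0.26  0.63  1.81 -0.17  1.14  1.53]
dp mm [ 4.7 -0.4 80.8]
```

```bash
python3 -m inch '[{"dp":[0.004,0,0.01],"roll":0},{"dp":[0.001,0,0.015],"roll":0},{"dp":[0,0,0.015],"roll":0},{"dp":[0,0,0.015],"roll":0},{"dp":[0,0,0.008],"roll":0},{"dp":[0,0,0.003],"roll":0},{"dp":[0,0,0],"roll":0},{"dp":[0,0,0],"roll":0}]'
python3 -c "
from h import *
go([548,-133.5,33.2])"
```

```text
time_s: 19.5
tool_pos: [546.5, -132.9, 39.8]
tcp_rot: [-2.597, -1.746, 0.015]
ft_force: [-0.2, -0.6, -0.0]
width: 86.9
pos [ 546.5 -132.9   39.8] ft [-0.24 -0.63 -0.02] w 86.9 t 19.5 toolx_yaw 67.8 tilt [-0.015  0.005] q [-0.32  0.35  0.61  1.87 -0.24  1.    1.57]
dp mm [-0.   1.7  6.6]
```

```bash
python3 -m inch '[{"dp":[0,0.001,0.004],"roll":0},{"dp":[0,0,0.002],"roll":0},{"dp":[0,0,0],"roll":0}]'
python3 -m inch '[{"dp":[0,0,0],"roll":0},{"dp":[0,0,0],"roll":0},{"dp":[0,0,0],"roll":0},{"dp":[0,0,0],"roll":0},{"dp":[0,0,0],"roll":0},{"dp":[0,0,0],"roll":0},{"dp":[0,0,0],"roll":0},{"dp":[0,0,0],"roll":0}]' 0 50
python3 -c "
from h import *
go([548,-133.5,33.2])"
python3 -m inch '[{"dp":[0,0,-0.008],"roll":0},{"dp":[0,0,-0.015],"roll":0},{"dp":[0,0,-0.02],"roll":0},{"dp":[0,0,-0.02],"roll":0},{"dp":[0,0,-0.02],"roll":0},{"dp":[0,0,-0.01],"roll":0},{"dp":[0,0,-0.003],"roll":0},{"dp":[0,0,0],"roll":0}]'
python3 -c "
from h import *
go([537.4,101.7,140])"
```

```text
time_s: 19.8
tool_pos: [548.7, -133.5, 34.7]
tcp_rot: [-2.598, -1.746, 0.012]
ft_force: [-0.3, 0.3, -0.5]
width: 86.8
time_s: 20.6
tool_pos: [549.3, -133.7, 35.5]
tcp_rot: [-2.599, -1.747, 0.01]
ft_force: [-0.5, -0.3, -0.9]
width: 44.8
pos [ 549.3 -133.7   35.5] ft [-0.49 -0.34 -0.92] w 44.8 t 20.6 toolx_yaw 67.8 tilt [-0.011  0.005] q [-0.32  0.36  0.6   1.87 -0.24  0.99  1.57]
dp mm [-0.3 -1.2  2.3]
time_s: 21.4
tool_pos: [546.2, -133.4, 135.2]
tcp_rot: [-2.595, -1.742, 0.019]
ft_force: [-0.2, -0.1, -5.3]
width: 44.9
pos [ 546.2 -133.4  135.2] ft [-0.19 -0.06 -5.32] w 44.9 t 21.4 toolx_yaw 67.8 tilt [-0.019  0.006] q [-0.36  0.24  0.64  1.79 -0.15  1.19  1.51]
dp mm [214.3 -97.2  -3.2]
```

```bash
python3 -m inch '[{"dp":[0.015,-0.007,0],"roll":0},{"dp":[0.03,-0.014,0],"roll":0},{"dp":[0.035,-0.016,0],"roll":0},{"dp":[0.035,-0.016,0],"roll":0},{"dp":[0.03,-0.014,0],"roll":0},{"dp":[0.02,-0.009,0],"roll":0},{"dp":[0.008,-0.004,0],"roll":0},{"dp":[0,0,0],"roll":0}]'
python3 -c "
from h import *
go([537.4,101.7,108])"
```

```text
time_s: 22.2
tool_pos: [531.7, 60.7, 127.9]
tcp_rot: [-2.597, -1.734, 0.041]
ft_force: [-0.8, -1.3, -5.2]
width: 45.0
pos [531.7  60.7 127.9] ft [-0.78 -1.25 -5.19] w 45.0 t 22.2 toolx_yaw 67.5 tilt [-0.032  0.001] q [-0.62  0.18  0.52  1.85 -0.1   1.17  1.1 ]
dp mm [40.3 -9.8 19.8]
```

```bash
python3 -m inch '[{"dp":[0.01,-0.003,-0.004],"roll":0},{"dp":[0.015,-0.004,0],"roll":0},{"dp":[0.008,-0.002,0],"roll":0},{"dp":[0.002,0,0],"roll":0},{"dp":[0,0,0],"roll":0},{"dp":[0,0,0],"roll":0},{"dp":[0,0,0],"roll":0}]'
python3 -c "
from h import *
go([537.4,101.7,108])
from bench import capture
for n in('top','scene'):
    c=capture(n);f=c['frame'];np.savez(n+'5.npz',**c)
    u,v=(int(x) for x in proj(c,[537,102,80]));print(n,u,v)
    cv2.imwrite(f'pics/{n}5.png',cv2.resize(f[v-50:v+50,u-50:u+50],None,fx=4,fy=4,interpolation=2))
cv2.imwrite('pics/c5.png',np.hstack([cv2.imread(f'pics/{n}5.png') for n in('top','scene')]))"
```

```text
time_s: 22.9
tool_pos: [538.0, 93.2, 131.3]
tcp_rot: [-2.605, -1.725, 0.045]
ft_force: [0.1, -0.3, -4.9]
width: 45.0
pos [538.   93.2 131.3] ft [ 0.15 -0.32 -4.89] w 45.0 t 22.9 toolx_yaw 67.0 tilt [-0.033 -0.002] q [-0.66  0.2   0.5   1.81 -0.11  1.18  1.04]
dp mm [ 7.9 -3.2 23.3]
top 278 249
scene 287 237
```

View pics/c5.png

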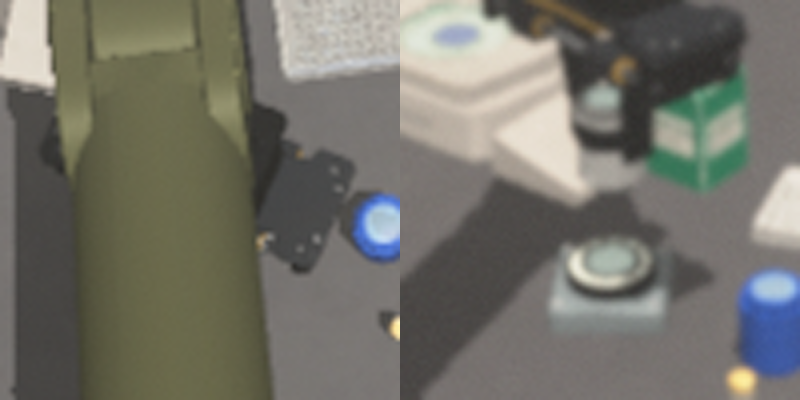

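The scene view shows the cell held above the inspection camera, still a little high and short of centre. I'll make a gentle final approach.

```bash
python3 -m inch '[{"dp":[0.005,-0.001,0.005],"roll":0},{"dp":[0.002,0,0.006],"roll":0},{"dp":[0,0,0.004],"roll":0},{"dp":[0,0,0.002],"roll":0},{"dp":[0,0,0],"roll":0},{"dp":[0,0,0],"roll":0}]'
python3 -c "
from h import *
go([539.7,101,108])
c=dict(np.load('scene5.npz')); print('win pred',proj(c,[537.4,101.7,34.5]),'seen 290,252.3')"
```

```text
time_s: 23.6
tool_pos: [538.8, 100.1, 112.1]
tcp_rot: [-2.606, -1.724, 0.047]
ft_force: [-0.1, -0.4, -5.3]
width: 45.1
pos [538.8 100.1 112.1] ft [-0.11 -0.38 -5.31] w 45.1 t 23.6 toolx_yaw 67.0 tilt [-0.034 -0.002] q [-0.66  0.23  0.49  1.83 -0.12  1.15  1.04]
dp mm [1.2 0.6 4. ]
win pred [288.6 251.5] seen 290,252.3
```

```bash
python3 -m inch '[{"dp":[0.001,0.0005,0.003],"roll":0},{"dp":[0,0,0.001],"roll":0},{"dp":[0,0,0],"roll":0},{"dp":[0,0,0],"roll":0}]'
python3 -c "
from h import *
go([539.7,101,108])
from bench import capture
c=capture('scene');f=c['frame'];np.savez('scene6.npz',**c)
print('win from scene',ray(c,290,252.3,34.5))
x0,y0=240,180
g=cv2.resize(f[y0:y0+100,x0:x0+100],None,fx=6,fy=6,interpolation=2)
def ring(ctr,r,z,col):
    p=np.array([proj(c,[ctr[0]+r*np.cos(t),ctr[1]+r*np.sin(t),z]) for t in np.linspace(0,6.28,60)])
    cv2.polylines(g,[((p-[x0,y0]+.5)*6).astype(int)],True,col,1)
cv2.imwrite('pics/raw6.png',g.copy())
u=108-23.5
ring((537.4,101.7),23,u+3,(0,0,255)); ring((537.4,101.7),19.5,u+60,(0,255,255)); ring((537.4,101.7),32,34.5,(0,255,0))
cv2.imwrite('pics/c6.png',g)"
```

```text
time_s: 24.0
tool_pos: [540.0, 100.8, 108.1]
tcp_rot: [-2.606, -1.724, 0.046]
ft_force: [-0.2, -0.2, -4.9]
width: 44.9
pos [540.  100.8 108.1] ft [-0.19 -0.2  -4.87] w 44.9 t 24.0 toolx_yaw 67.0 tilt [-0.034 -0.002] q [-0.66  0.23  0.49  1.83 -0.12  1.14  1.04]
dp mm [ 0.1 -0.3  0.1]
win from scene [535.7  96.5  34.5]
```

View pics/c6.png

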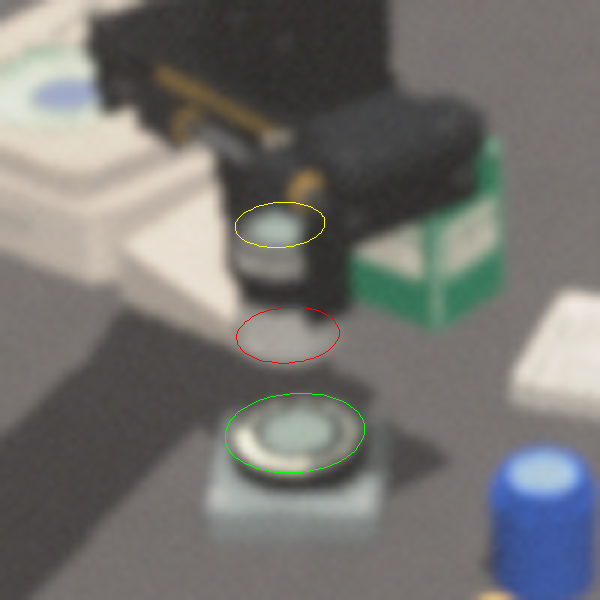

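The cell's foot matches the red target ring, which is centred about (288,335). The window centre (300,433) is within about 2 mm of the green prediction. One last look at the whole bench, with the arm settled.

```bash
python3 -m inch '[{"dp":[-0.001,0,0],"roll":0},{"dp":[0,0,0],"roll":0},{"dp":[0,0,0],"roll":0}]'
python3 -c "
from h import *
from bench import capture,sense
go([540,100.3,108])
for i in range(6): c=capture('scene')
go([540,100.3,108]); print(np.abs(sense()['dq']).max())
cv2.imwrite('pics/s7.png',cv2.resize(c['frame'][170:340,240:490],None,fx=3,fy=3,interpolation=2))"
```

```text
time_s: 24.35
tool_pos: [539.7, 99.8, 108.4]
tcp_rot: [-2.606, -1.723, 0.045]
ft_force: [-0.8, -0.2, -5.2]
width: 44.9
pos [539.7  99.8 108.4] ft [-0.81 -0.2  -5.17] w 44.9 t 24.35 toolx_yaw 67.0 tilt [-0.033 -0.002] q [-0.66  0.23  0.49  1.83 -0.12  1.14  1.04]
dp mm [0.6 0.1 0.4]
pos [539.6  99.8 108.3] ft [-0.11 -0.68 -5.67] w 44.6 t 24.65 toolx_yaw 67.0 tilt [-0.033 -0.002] q [-0.66  0.23  0.49  1.83 -0.12  1.14  1.04]
dp mm [0.6 0.2 0.3]
0.0027488876034762336
```

View pics/s7.png

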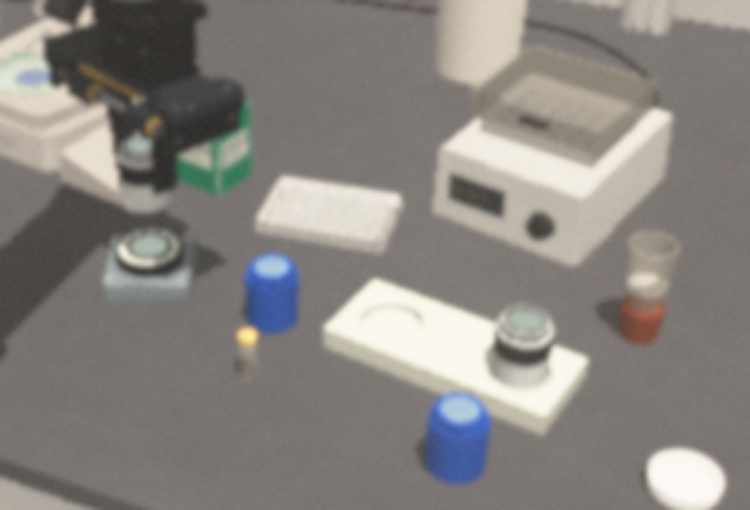

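The heavy cell hangs over the window, its foot at about (147,205) above the window at (149,244). The light cell stands in the right nest at (523,350), nothing else has moved, and the arm is still.

```bash
python3 -c "
from bench import *
print(hand_in())"
```

```text
the job is handed in; nothing more can be done
None
```

I lifted each cell in turn about 7 cm straight up and set it back. The left one felt about 5.0 N and the right one about 2.2 N, so the left is the heavier. I then picked up the left cell again and handed in while holding it over the inspection camera, with the clock at about 24.7 s.

**Last checks:**
- **Arm and grip:** the arm was still (joint speeds under 0.003 rad/s). The grip was steady at 44.6 mm opening, with about 5 N hanging.
- **Height:** the underside is about 50 mm above the window. I worked this out from the grasp height; I did not measure it directly.
- **Lighter cell and bench:** the lighter cell stands in the right nest. In the final scene view the other things there look unmoved; the calculator was out of that crop.

**Small disagreements:**
- **Window position:** the two cameras placed the window up to about 5 mm apart, so I shifted the cell about 1 mm towards the scene camera's estimate. I put the remaining centring error at about 2 mm.
- **Tilt:** the tool drifted to about 1.9° off vertical, which leaves the cell tilted about 1.3°.

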